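Clamp a test cassette under the reader's sprung arm

ROBOT

A 7-joint arm with a two-finger parallel gripper is mounted at the origin on the work surface. World frame = base frame: x ahead of the robot, y to its left, z up, the work surface at z = 0. Lengths are in m, angles in rad, forces in N, time in s.
With the tool pointing down it reaches from about 0.425 to 0.925 m from the base axis. Payload 6.8 kg.
Tool frame: the origin (TCP) lies on the centre line of the jaws, within the pads' length; the fingertips stand 19 mm ahead of it and the grasp point (between the pads) is the TCP (r.tip_extent is the y of the fingertips in the tool frame, in m); y points along the fingers, z is the direction in which the jaws open and shut, and the axes are right-handed (so a half turn about y gives the same grasp; the last joint's range is limited). The gripper opens to 85 mm and grips with 20 to 120 N. Pads are 22 mm wide; open, the fingers measure 114 mm over their backs; the gripper's body (76 mm by 85 mm) begins 54 mm behind the grasp point. The pads swing forward as they close: fully open they stand 13 mm farther back than shut.
Start: joints at [-1.259, 0.477, 0.022, 1.555, -0.011, 1.109, -0.083], TCP at [0.275, 0.616, 0.25] pointing down, gripper open.
Joint ranges: [-2.96, 2.96], [-0.34, 2.1], [-1.41, 1.46], [0.24, 2.44], [-1.37, 4.51], [0.17, 1.92], [-2.96, 2.96]. Speed limits (rad/s): [2.39, 2.39, 3.14, 3.14, 3.14, 3.14, 3.14].

INTERFACE

Orientations are given as a rotation vector (axis times angle).
In Python, from bench import r gives the robot as it stands. The module is installed in compiled form; this text tells all that it offers.
- The arm moves only by the tool jog_arm, never from a script. Its argument "motion" is a list of rows, each a list of 3 entries, a list of its own where there are three numbers: the opening, from 0 (shut) to 1 (fully open), then the shift along the tool's x, y, z in m, then the turn, a rotation vector about the tool's x, y, z in degrees. A call has 1 to 10 rows; each row shifts and turns the commanded pose from where the row before left it, along the tool's axes as they then stand; what a row does not reach is not made up. A row lasts 1/12 s, in which the tool goes at most 41.7 mm and 7.16 degrees, less where a joint would pass 70% of its speed; a pose out of reach is approached as far as the arm can. A call with a gripper value outside its range is refused whole. The fingers move at their own pace and stop on an object; "force" is the grip in N (left out, the last holds). Time passes only in rows, so rows that do not move let the fingers close. It gives the time, the measured TCP pose, the force and the opening at its end, in the units of the state.
- r.get_obs(): the state, without advancing time (a new reading comes with each control period).
- r.grab_frame(name): name is "scene" or "top" or "wrist"; returns a dict with "image" (480x640x3 uint8, red, green, blue), "range_z" (480x640 float32, m along the optical axis (not along the pixel's ray), 0 where there is no reading), "fx", "fy", "cx", "cy" (pixels), "xyz" and "orientation" of the camera in the world. Camera axes: x right, y down, z forward; pixel columns grow to the right and rows downward; lengths in m; the calibration is good to about 2 mm. A picture is of the moment at which its call begins.
- r.hand_in(): hands the job in, once; it reports no verdict.
The state is a dict: "clock": time; "joints": joint angles; "qvel": joint speeds; "tau": joint torques, N m; "tcp_pos": TCP position; "orientation": TCP orientation; "contact_force": force on the tool from outside, world axes, zero at the start; "moment": the same for the moment, N m; "grip_width": finger opening in m.
Only numpy, scipy, OpenCV 4.12 (cv2) and the standard library are available. Lean on these libraries where they do the work, as an engineer would, in place of code of your own. Each camera call takes 0.05 s, during which the arm holds its last target.

TASK

Load the white test cassette into the reader stage: use its edge to draw the sprung curved steel arm back, set it down flat and centred on the stage between arm and low brass fixed edge, and slowly ease it back, still held, until its long side is flush against that edge; then let go so that the arm holds it there. The cassette is brittle: never let the spring snap it along, never press it hard against the edge or the stage, and leave the other things on the counter where they are.

Things in the scene. Friction and masses are not known exactly. Their poses are not given: they have to be found in the camera images.
- stage: Reader stage, fixed: white base with grey top, 150 x 150 mm, 24 mm high. Origin at the centre of its underside, z up, top at z = 24 mm. A yellow line and a black window mark its y = 0. The brass fixed edge lies on its -x side, the sprung arm on its +x side; a 36 mm cassette fits between them only while the arm's nose is pushed back towards +x.
- edge_zone (a point): Point of the stage top at stage x = -27 mm, y = 0. The fixed edge is a brass bar along stage y, 90 mm long, 8 mm thick, 4 mm high above the top, working face towards +x. It is clamped with that face anywhere from 7 mm before to 7 mm behind this point (stage x = -20 to -34 mm): where is not reported, it must be felt for.
- clip_pin (a point): Top of the upright pin on which the sprung arm turns, stage x = 40, y = 62 mm, 20 mm above the stage top. The arm is a curved steel strip, 3 mm thick, standing 2 to 17 mm above the top.
- clip_nose (a point): Foremost point of the arm's rounded nose (radius 25 mm) when at rest, 9.5 mm above the stage top; it moves with the arm. The nose faces stage -x at stage y of about 0 to 4 mm.
- clip (a joint): Turn of the sprung arm, rad: 0 at rest (nose at stage x = -6 mm), growing as the nose is pushed towards stage +x (x = 15 mm at 0.35; 33 mm at the stop, 0.65). Its spring pushes the nose to -x with about 3 N at rest, 3.9 N at 0.14, 5.4 N at 0.37, 6 N at 0.45, and about 1.5 N more while pushed back at 30 mm/s. Let go, it flies back at about 0.1 m/s and carries a loose cassette along.
- cassette: Test cassette, about 45 g: white plate 36 (x) x 70 (y) x 9 mm (z); blue upright grip rib on its middle, 28 mm along x, 12 mm thick along y, from 9 to 33 mm above the underside. Origin at the centre of the underside, z up. Starts flat on the counter. May be loaded either way round, long sides along the fixed edge.
- swabs: Bystander: blue open box of wrapped swabs, 70 x 100 x 45 mm. Origin at the centre of its underside.
- sanitiser: Bystander: clear bottle with a green label, 54 mm across, 115 mm high. Origin at the centre of its underside.
- vial: Bystander: amber vial with an aluminium cap, 28 mm across, 50 mm high. Origin at the centre of its underside.
Things that resemble listed ones, but are neither listed nor needed, are in the scene too. What is shaped like the cassette but green or pink is not meant.

How it is judged:
By the outcome, as a careful person would: the job done as asked, in the order asked, and still so for the second after the job is handed in, with the robot touching nothing.
It also fails if it takes over 48 s, if anything falls off the work surface, if the arm or the gripper's body presses on something with over 40 N, if the wrist force passes 120 N, or if a joint passes its speed limit or range.

## Working session

There is one attempt and no reset: what is moved stays moved. The work goes in short steps, Python scripts to look and compute and a tool call to move; the robot and the scene stay as the last step left them, time stands still between calls to the robot, and variables do not carry over. Pictures are saved under pics/ and viewed, and the job is handed in when it is done.

Besides the shell and the picture viewer there is one more tool, called after "Call:" as name([rows], argument=value, ...), one row to a line, values as JSON. jog_arm: Moves the arm, as the interface text tells. Its arguments: {"type":"object","properties":{"motion":{"type":"array","items":{"type":"array"}},"force":{"type":"number"}},"required":["motion"]}

```bash
mkdir -p pics; cat > h.py <<'E'
import numpy as np, cv2
from scipy.spatial.transform import Rotation as R
from bench import r
def save(f,n): cv2.imwrite('pics/'+n,cv2.cvtColor(f['image'],cv2.COLOR_RGB2BGR))
def rot(f):
    o=np.array(f['orientation'],float)
    return R.from_rotvec(o).as_matrix() if o.size==3 else o.reshape(3,3)
def ray(f,u,v,z):
    d=rot(f)@np.array([(u-f['cx'])/f['fx'],(v-f['cy'])/f['fy'],1.0]); c=np.array(f['xyz'])
    return c+d*(z-c[2])/d[2]
def cloud(f):
    v,u=np.mgrid[:480,:640]; Z=f['range_z']
    P=np.stack([(u-f['cx'])/f['fx']*Z,(v-f['cy'])/f['fy']*Z,Z],-1)
    return P@rot(f).T+np.array(f['xyz'])
E
python3 - <<'E'
from h import *
import pickle
o=r.get_obs(); print(o, r.tip_extent)
for n in ("scene","top","wrist"):
    f=r.grab_frame(n); save(f,n+'0.png'); pickle.dump(f,open(n+'0.pkl','wb')); print(n,f['xyz'],f['orientation'],f['fx'],f['cx'],f['cy'])
print(R.from_rotvec(o['orientation']).as_matrix().round(3))
E
```

```text
{'clock': 0.0, 'joints': array([-1.25911284,  0.47783033,  0.02235947,  1.55643111, -0.01151037,
        1.10930553, -0.08310878]), 'qvel': array([ 4.12455106e-04,  1.89215168e-05, -1.27784380e-03, -1.10479269e-03,
       -5.78529594e-04, -1.43556154e-03, -2.38730677e-03]), 'tau': array([ 2.87454204e-04, -5.96457553e+01,  1.60771083e+00, -2.81198072e+01,
        1.24144630e-02,  9.13322379e-03,  1.09152538e-05]), 'tcp_pos': array([0.2748997 , 0.61588361, 0.24931439]), 'orientation': array([-1.5474365 ,  0.32954518, -0.3291522 ]), 'contact_force': array([ 0.83869062, -0.09842797, -0.41920301]), 'moment': array([ 0.00985592, -0.01208314,  0.05616269]), 'grip_width': 0.0854523988162015} 0.019
scene [ 1.28166477 -0.15590957  0.74602798] [-1.88161357 -1.51147185  0.66478162] 615.2354246837926 332.4325091215532 242.8872570293689
top [0.47575346 0.01094497 1.26005117] [-2.20929293  2.17184581 -0.11419316] 569.6322124483388 305.79287232600063 239.39761006144124
wrist [0.20356832 0.64794802 0.37268453] [2.40570778 1.56264207 0.24497295] 410.9442773173481 323.6398627182431 235.48420923672575
[[ 0.913 -0.001  0.408]
 [-0.408 -0.002  0.913]
 [ 0.    -1.    -0.002]]
```

View pics/scene0.png

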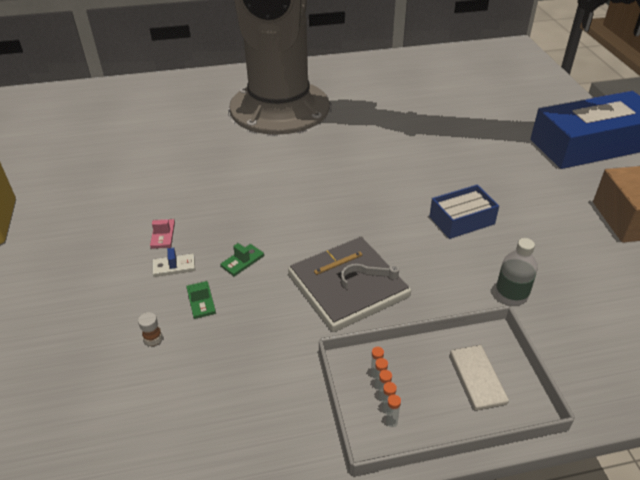

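View pics/top0.png

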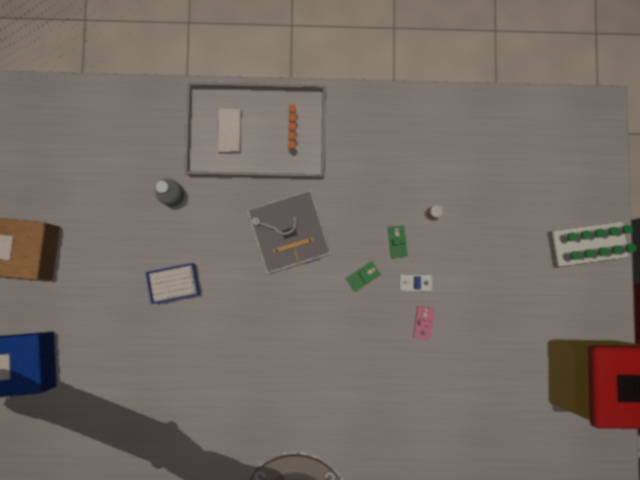

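View pics/wrist0.png

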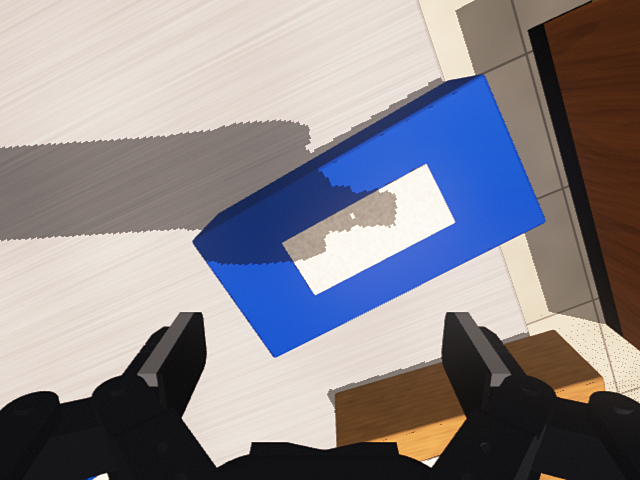

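In the top view, the white plate with the blue rib is at (416,283), and at (173,264) in the scene view. The look-alikes are green at (398,241) and (363,276), pink at (424,322), and a white block in the tray at (229,130). The stage is at (289,232), with brass on the robot side and the arm's pin at (255,221). I choose (416,283).

```bash
python3 - <<'E'
from h import *
import pickle
f=pickle.load(open('top0.pkl','rb')); s=pickle.load(open('scene0.pkl','rb'))
P=cloud(f); print('counter z',np.median(P[300:330,200:280,2]))
im=f['image']; cv2.imwrite('pics/crop1.png',cv2.resize(cv2.cvtColor(im[180:340,225:445],cv2.COLOR_RGB2BGR),None,fx=3.6,fy=3.6,interpolation=cv2.INTER_CUBIC))
hsv=cv2.cvtColor(im,cv2.COLOR_RGB2HSV)
def comp(m,box):
    M=np.zeros(m.shape,np.uint8);a,b,c,d=box;M[b:d,a:c]=m[b:d,a:c]
    n,l,st,ce=cv2.connectedComponentsWithStats(M);k=1+np.argmax(st[1:,4]);return (l==k),st[k]
def rect(mask,z,f=f):
    v,u=np.nonzero(mask); pts=np.array([ray(f,a,b,z)[:2] for a,b in zip(u,v)],np.float32)
    (c,wh,a)=cv2.minAreaRect(pts); return c,wh,a,pts.mean(0)
H,S,V=[hsv[...,i] for i in range(3)]
m,st=comp(((S<40)&(V>165)|((H>100)&(H<130)&(S>100))).astype(np.uint8),(385,265,445,300)); print('cass',st,rect(m,0.009))
m,st=comp(((H>100)&(H<130)&(S>100)).astype(np.uint8),(385,265,445,300)); print('rib',st,rect(m,0.033))
print('rib depth z',np.percentile(P[m][:,2],[10,50,90]))
# stage top from depth
z=P[...,2]; m,st=comp(((z>0.018)&(z<0.032)).astype(np.uint8),(230,180,345,285)); print('stage',st,rect(m,0.024))
m,st=comp(((H>8)&(H<28)&(S>110)&(V>80)).astype(np.uint8),(230,180,345,285)); print('brass',st,rect(m,0.028))
for n in [(255,221)]: print('pin',ray(f,*n,0.044), P[n[1],n[0]])
E
```

```text
counter z -0.0006214160760333876
cass [416 277   4  11  43] ((0.4884691536426544, -0.2641533613204956), (0.006637775804847479, 0.022059263661503792), 89.99689483642578, array([ 0.4882097, -0.2642323], dtype=float32))
rib [416 277   4  11  43] ((0.48822522163391113, -0.25887584686279297), (0.006510447710752487, 0.021636106073856354), 89.99651336669922, array([ 0.48797074, -0.25895333], dtype=float32))
rib depth z [0.02879542 0.03216671 0.03478997]
stage [ 247  190   84   84 4252] ((0.5941240787506104, 0.022223085165023804), (0.148712620139122, 0.14877396821975708), 18.329036712646484, array([0.59368277, 0.02120429], dtype=float32))
brass [277 239  32  12 119] ((0.5645380616188049, 0.011789927259087563), (0.007907071150839329, 0.07061265408992767), 18.41390037536621, array([0.56474483, 0.01116896], dtype=float32))
pin [0.61281594 0.09354975 0.044     ] [0.61318937 0.09377481 0.04068681]
```

View pics/crop1.png

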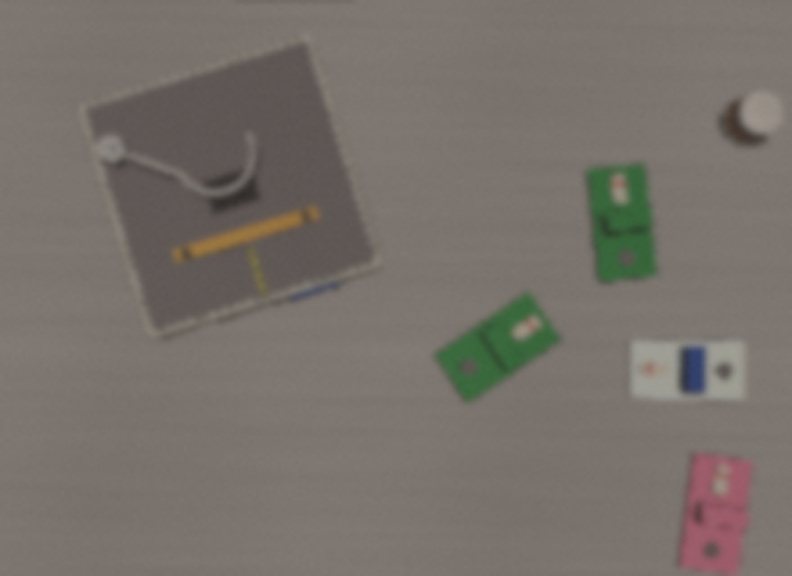

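```bash
cat >> h.py <<'E'
def comp(m,box):
    M=np.zeros(m.shape,np.uint8);a,b,c,d=box;M[b:d,a:c]=m[b:d,a:c]
    n,l,st,ce=cv2.connectedComponentsWithStats(M);k=1+np.argmax(st[1:,4]);return (l==k),st[k]
def rect(mask,z,f):
    v,u=np.nonzero(mask); pts=np.array([ray(f,a,b,z)[:2] for a,b in zip(u,v)],np.float32)
    c,wh,a=cv2.minAreaRect(pts); return np.round(c,4),np.round(wh,4),round(a,2),pts.mean(0)
E
python3 - <<'E'
from h import *
import pickle
f=pickle.load(open('top0.pkl','rb')); s=pickle.load(open('scene0.pkl','rb'))
def wm(f,box,z=.009):
    im=f['image'].astype(int); a,b,c,d=box
    bg=np.median(im[b:d,a:c].reshape(-1,3),0); print('bg',bg)
    m=(np.abs(im-bg).sum(-1)>70).astype(np.uint8)
    m,st=comp(m,box); print(st,rect(m,z,f))
wm(f,(393,266,440,300)); 
im=f['image']; print(im[283,405],im[283,395])
im=s['image']; hsv=cv2.cvtColor(im,cv2.COLOR_RGB2HSV); m,st=comp(((hsv[...,0]>100)&(hsv[...,0]<130)&(hsv[...,1]>100)).astype(np.uint8),(140,245,200,280)); 
v,u=np.nonzero(m); print(st, ray(s,u.mean(),v.min()+1,.033))
wm(s,(146,252,200,278),.009)
P=cloud(s)[252:278,146:200].reshape(-1,3); q=P[(P[:,2]>.005)&(P[:,2]<.04)]; print(len(q),q.min(0),q.max(0))
E
```

```text
bg [126. 118. 113.]
[401 275  12  16 168] (array([ 0.4871, -0.2399]), array([0.033 , 0.0243]), 0.14, array([ 0.4874782 , -0.24032967], dtype=float32))
[153 128 118] [124 117 111]
[168 248   8  20 110] [ 0.47862557 -0.25891488  0.033     ]
bg [151. 144. 135.]
[153 252  41  21 565] (array([ 0.4816, -0.2598]), array([0.0679, 0.0473]), 89.39, array([ 0.48607707, -0.2605526 ], dtype=float32))
706 [ 0.46056529 -0.29458543  0.00504507] [ 0.52188602 -0.22491279  0.03734539]
```

Call:
jog_arm([
  [1,[0.031,0,-0.026],[0,-6,0]],
  [1,[0.031,0,-0.026],[0,-6,0]],
  [1,[0.028,0,-0.03],[0,-6,0]],
  [1,[0.025,0,-0.032],[0,-6.1,0]],
  [0.6,[0.01,0,-0.04],[0,0,0]],
  [0.6,[0.01,0,-0.04],[0,0,0]],
  [0.6,[0.01,0,-0.04],[0,0,0]],
  [0.6,[0.01,0,-0.04],[0,0,0]],
  [0.6,[0,0,-0.041],[0,0,0]],
  [0.6,[0,0,-0.041],[0,0,0]],
])

```text
clock: 0.98
tcp_pos: [0.3971, 0.2319, 0.2501]
orientation: [-1.571, 0.0, -0.0]
contact_force: [1.1, -0.8, -0.3]
grip_width: 0.0515
```

Call:
jog_arm([
  [0.6,[0.008,0,-0.04],[0,0,0]],
  [0.6,[0.008,0,-0.04],[0,0,0]],
  [0.6,[0.008,0,-0.04],[0,0,0]],
  [0.6,[0.008,0,-0.04],[0,0,0]],
  [0.6,[0.008,0,-0.04],[0,0,0]],
  [0.6,[0.008,0,-0.04],[0,0,0]],
  [0.6,[0.008,0,-0.04],[0,0,0]],
  [0.6,[0.008,0,-0.04],[0,0,0]],
  [0.6,[0.008,0,-0.04],[0,0,0]],
  [0.6,[0.008,0,-0.04],[0,0,0]],
])

```text
clock: 1.82
tcp_pos: [0.4772, -0.1678, 0.2504]
orientation: [-1.571, -0.001, 0.001]
contact_force: [1.0, 0.6, -0.7]
grip_width: 0.0511
```

Call:
jog_arm([
  [0.4,[0.004,0.02,-0.032],[0,0,0]],
  [0.4,[0.004,0.025,-0.03],[0,0,0]],
  [0.4,[0.003,0.025,-0.02],[0,0,0]],
  [0.4,[0,0.03,-0.01],[0,0,0]],
  [0.4,[0,0,0],[0,0,0]],
  [0.4,[0,0,0],[0,0,0]],
])

```text
clock: 2.32
tcp_pos: [0.4871, -0.2578, 0.149]
orientation: [-1.57, 0.004, 0.003]
contact_force: [0.5, -0.2, 1.0]
grip_width: 0.0343
```

```bash
python3 - <<'E'
from h import *
import pickle
f=r.grab_frame('wrist'); save(f,'w1.png'); pickle.dump(f,open('w1.pkl','wb'))
o=r.get_obs(); print(o['clock'],o['tcp_pos'],o['orientation'],o['grip_width'],o['joints'].round(2))
E
```

```text
2.3667 [ 0.48838486 -0.25740984  0.15043589] [-1.57028042e+00  1.42419807e-04  1.37083901e-03] 0.03416541799825308 [ 0.03  0.42  0.43  1.97 -0.24  0.8   2.17]
```

View pics/w1.png

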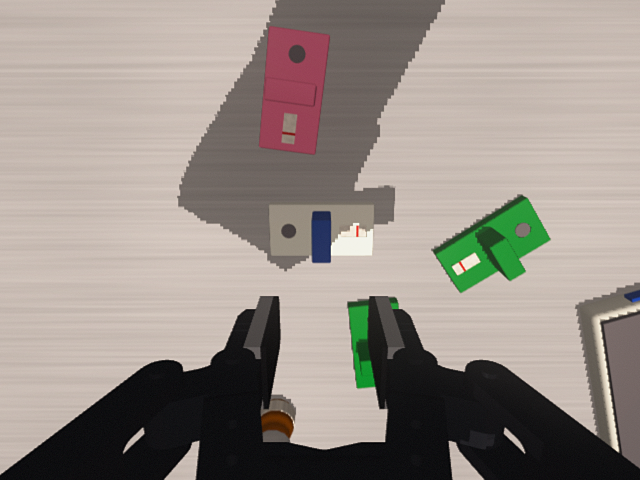

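Wrist view: the white cassette with the blue rib has plate corners at about (269,205) and (374,256). The green and pink plates are separate from it.

```bash
python3 - <<'E'
from h import *
import pickle
f=pickle.load(open('w1.pkl','rb'))
print(f['xyz'],rot(f).round(3))
for p in [(269,205),(374,205),(373,256),(271,256)]: print(ray(f,*p,.009).round(4))
for p in [(312,211),(331,211)]: print('rib',ray(f,*p,.033).round(4))
im=f['image'];hsv=cv2.cvtColor(im,cv2.COLOR_RGB2HSV)
m,st=comp(((hsv[...,0]>105)&(hsv[...,0]<130)&(hsv[...,1]>120)).astype(np.uint8),(290,190,350,280)); print(st)
P=cloud(f); q=P[m]; print('rib z',np.percentile(q[:,2],[5,50,95])); t=q[q[:,2]>.03]; print(t.min(0),t.max(0),t.mean(0))
q=P[200:260,260:380].reshape(-1,3);q=q[(q[:,2]>.006)&(q[:,2]<.013)];print(cv2.minAreaRect(q[:,:2].astype(np.float32)))
cv2.imwrite('pics/crop2.png',cv2.resize(cv2.cvtColor(im[190:270,255:385],cv2.COLOR_RGB2BGR),None,fx=5,fy=5))
E
```

```text
[ 0.40928763 -0.25818359  0.27255416] [[-0.     0.953  0.304]
 [ 1.    -0.     0.002]
 [ 0.002  0.304 -0.953]]
[ 0.4723 -0.2936  0.009 ]
[ 0.4723 -0.2246  0.009 ]
[ 0.5081 -0.2239  0.009 ]
[ 0.5081 -0.2937  0.009 ]
rib [ 0.4703 -0.2647  0.033 ]
rib [ 0.4703 -0.2533  0.033 ]
[312 212  19  50 899]
rib z [0.02000524 0.03252266 0.03374206]
[ 0.40928763 -0.26492733  0.03005015] [ 0.50269029 -0.25377376  0.27255416] [ 0.48809857 -0.25932463  0.03354623]
((0.4892420470714569, -0.25951582193374634), (0.06996612250804901, 0.03628864884376526), 89.96967315673828)
```

View pics/crop2.png

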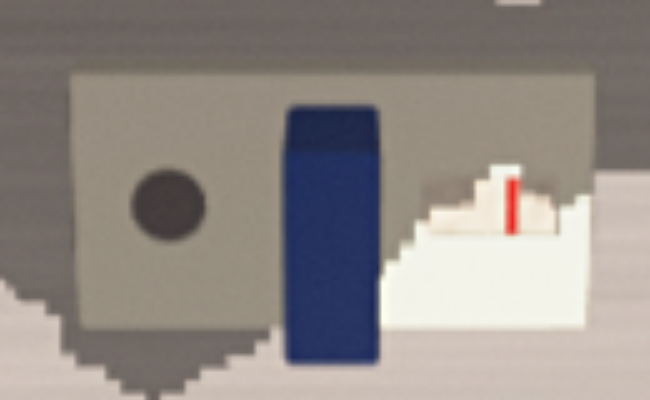

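The cassette is centred at (0.4895,-0.259), yaw 0, size 70x36, which matches the description. Now I'll descend and grip the rib.

Call:
jog_arm([
  [0.4,[0.001,0.035,-0.0016],[0,0,0]],
  [0.4,[0,0.035,0],[0,0,0]],
  [0.4,[0,0.025,0],[0,0,0]],
  [0.4,[0,0.012,0],[0,0,0]],
  [0.4,[0,0.006,0],[0,0,0]],
  [0.4,[0,0.004,0],[0,0,0]],
  [0.4,[0,0,0],[0,0,0]],
  [0.4,[0,0,0],[0,0,0]],
], force=50)

```text
clock: 3.03
tcp_pos: [0.4905, -0.2597, 0.0348]
orientation: [-1.572, -0.003, -0.001]
contact_force: [0.7, 0.4, 0.9]
grip_width: 0.0344
```

```bash
python3 - <<'E'
from h import *
f=r.grab_frame('wrist'); save(f,'w2.png')
o=r.get_obs(); print(o['clock'],o['tcp_pos'],o['orientation'],o['grip_width'],o['contact_force'])
E
```

```text
3.0833 [ 0.49047392 -0.25979384  0.03475694] [-1.57156164e+00 -2.58506489e-03 -1.19101603e-03] 0.03414373776388986 [0.15099034 0.55891114 0.23286615]
```

View pics/w2.png

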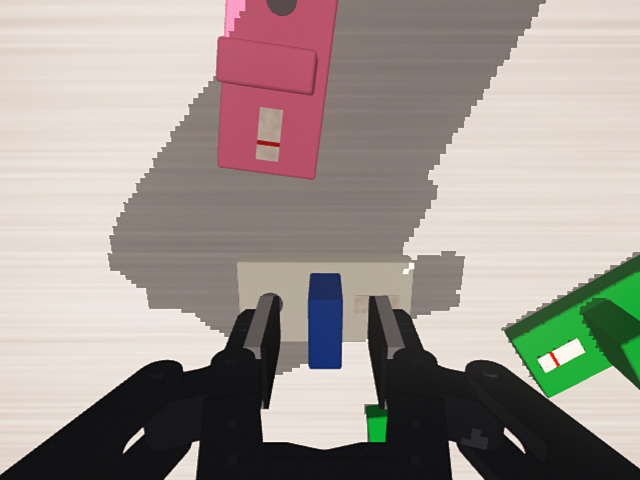

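The jaws straddle the rib: rib at columns 309–342, pads at 280 and 370. Next I'll lower slightly and close.

Call:
jog_arm([
  [0.4,[-0.0005,0.002,0],[0,0,0]],
  [0.2,[0,0,0],[0,0,0]],
  [0.05,[0,0,0],[0,0,0]],
  [0.05,[0,0,0],[0,0,0]],
  [0.05,[0,0,0],[0,0,0]],
  [0.05,[0,0,0],[0,0,0]],
], force=50)

```text
clock: 3.58
tcp_pos: [0.4892, -0.2596, 0.0318]
orientation: [-1.571, -0.001, -0.0]
contact_force: [-0.9, 1.0, 6.8]
grip_width: 0.0108
```

```bash
python3 - <<'E'
from h import *
f=r.grab_frame('wrist'); save(f,'w3.png')
o=r.get_obs(); print(o['clock'],o['tcp_pos'],o['orientation'],o['grip_width'],o['contact_force'])
E
```

```text
3.6333 [ 0.4892453  -0.25961868  0.03181464] [-1.57089939e+00 -1.09187310e-03 -5.30648580e-05] 0.010767816193255828 [-0.9196014  -0.0676303   6.65063395]
```

View pics/w3.png

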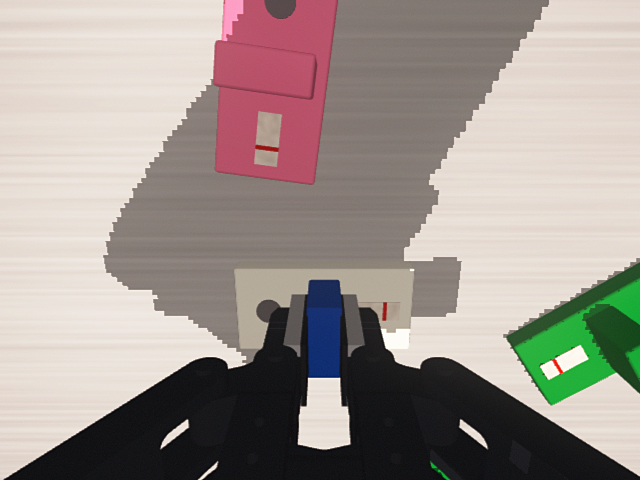

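Call:
jog_arm([
  [0.05,[0,-0.004,0],[0,0,0]],
  [0.05,[0,-0.012,0],[0,0,0]],
  [0.05,[0,-0.025,0],[0,0,0]],
  [0.05,[0,-0.03,0],[0,0,0]],
  [0.05,[0,-0.025,0],[0,0,0]],
  [0.05,[0,-0.006,0],[0,0,0]],
  [0.05,[0,0,0],[0,0,0]],
  [0.05,[0,0,0],[0,0,0]],
], force=60)

```text
clock: 4.3
tcp_pos: [0.4888, -0.2591, 0.1334]
orientation: [-1.571, -0.001, 0.001]
contact_force: [0.7, 0.3, -0.2]
grip_width: 0.0107
```

Call:
jog_arm([
  [0.05,[0.005,0,0.02],[0,0,0]],
  [0.05,[0.008,0,0.03],[0,0,0]],
  [0.05,[0.008,0,0.035],[0,0,0]],
  [0.05,[0.008,0,0.035],[0,0,0]],
  [0.05,[0.008,0,0.035],[0,0,0]],
  [0.05,[0.008,0,0.035],[0,0,0]],
  [0.05,[0.008,0,0.03],[0,0,0]],
  [0.05,[0.008,0,0.025],[0,0,0]],
  [0.05,[0,0,0.015],[0,0,0]],
  [0.05,[0,0,0.005],[0,0,0]],
])

```text
clock: 5.13
tcp_pos: [0.5489, 0.0093, 0.1315]
orientation: [-1.57, -0.002, 0.007]
contact_force: [0.0, -0.4, 0.1]
grip_width: 0.0106
```

Call:
jog_arm([
  [0.05,[0,0,0],[0,-4,0]],
  [0.05,[0,0,0],[0,-5,0]],
  [0.05,[0,0,0],[0,-5,0]],
  [0.05,[0,0,0],[0,-4.4,0]],
  [0.05,[0,0,0],[0,0,0]],
  [0.05,[0,0,0],[0,0,0]],
  [0.05,[0,0,0],[0,0,0]],
])

```text
clock: 5.72
tcp_pos: [0.5492, 0.0048, 0.1327]
orientation: [-1.556, -0.249, 0.251]
contact_force: [-0.2, 0.8, 0.0]
grip_width: 0.0106
```

```bash
python3 - <<'E'
from h import *
import pickle
o=r.get_obs()
f=r.grab_frame('wrist'); save(f,'w4.png');pickle.dump(f,open('w4.pkl','wb'))
t=r.grab_frame('top'); save(t,'t4.png');pickle.dump(t,open('t4.pkl','wb'))
s=r.grab_frame('scene'); save(s,'s4.png');pickle.dump(s,open('s4.pkl','wb'))
print(o['clock'],o['tcp_pos'],o['orientation'],o['grip_width'],o['contact_force'],o['joints'].round(2))
print(R.from_rotvec(o['orientation']).as_matrix().round(3))
cv2.imwrite('pics/crop4.png',cv2.resize(cv2.cvtColor(s['image'][210:340,270:430],cv2.COLOR_RGB2BGR),None,fx=4,fy=4,interpolation=cv2.INTER_CUBIC))
E
```

```text
5.7167 [0.54915008 0.00482222 0.1326917 ] [-1.55643998 -0.24906275  0.2511429 ] 0.010557555286739097 [-0.23681763  0.83441772  0.00504908] [-0.37  0.43  0.31  1.98 -0.19  0.76  1.94]
[[ 0.95  -0.001 -0.313]
 [ 0.313 -0.     0.95 ]
 [-0.001 -1.     0.   ]]
```

View pics/w4.png

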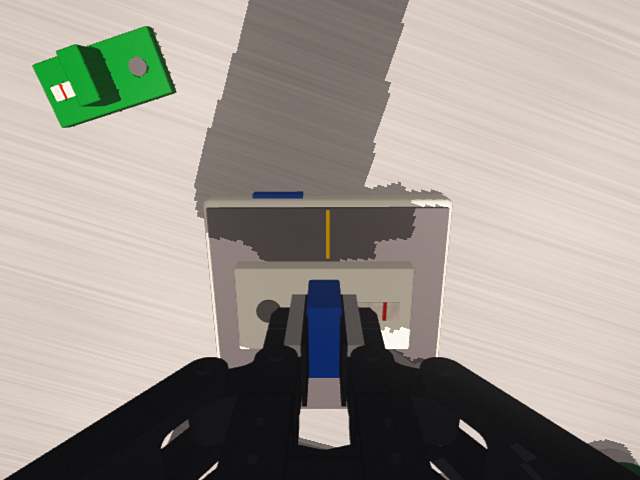

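View pics/crop4.png

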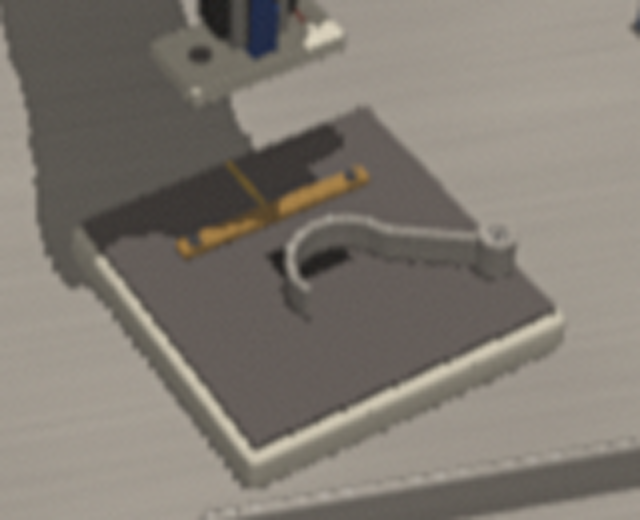

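The cassette is held level above the stage. In the wrist view the yellow line is at column ~327, and the stage's back edge runs from (206,202) to (451,202). I'll refine the stage pose from these.

```bash
python3 - <<'E'
from h import *
import pickle
f=pickle.load(open('w4.pkl','rb'))
R2=np.array([[np.cos(np.radians(18.4)),-np.sin(np.radians(18.4))],[np.sin(np.radians(18.4)),np.cos(np.radians(18.4))]]);O=np.array([.5941,.0222])
im=f['image'];hsv=cv2.cvtColor(im,cv2.COLOR_RGB2HSV)
m,st=comp(((hsv[...,0]>12)&(hsv[...,0]<32)&(hsv[...,1]>120)).astype(np.uint8),(300,195,350,262));print(st)
v,u=np.nonzero(m);rows=np.unique(v);L=np.array([ray(f,u[v==k].mean(),k,.024)[:2] for k in rows])
d=np.linalg.svd(L-L.mean(0))[2][0];print('line yaw',np.degrees(np.arctan(d[1]/d[0])),'stage coords',(L-O)@R2[:, :][:, :][[0,-1]] if 0 else ((L[[0,-1]]-O)@R2).round(4))
for p in [(206,200),(451,200),(328,201)]: print('edge',((ray(f,*p,.024)[:2]-O)@R2).round(4))
# cassette plate: bottom z = tcp-.0318 -> top +.009
o=r.get_obs();zt=o['tcp_pos'][2]-.0318+.009
C=[ray(f,*p,zt)[:2] for p in [(236,268),(413,268),(410,348),(240,348)]]
C=np.array(C);print('cass stage',((C-O)@R2).round(4),'c',((C.mean(0)-O)@R2).round(4),'tcp',((o['tcp_pos'][:2]-O)@R2).round(4))
E
```

```text
[326 210   4  49 196]
line yaw 18.475989784320504 stage coords [[-0.0672 -0.0003]
 [-0.0373 -0.0003]]
edge [-0.0732 -0.0705]
edge [-0.073  0.071]
edge [-0.0725 -0.0001]
cass stage [[-0.0664 -0.0362]
 [-0.0663  0.0315]
 [-0.031   0.0326]
 [-0.0311 -0.0369]] c [-0.0487 -0.0022] tcp [-0.0476 -0.0019]
```

Call:
jog_arm([
  [0.05,[0.003,0.015,0.001],[0,0,0]],
  [0.05,[0.003,0.02,0.001],[0,0,0]],
  [0.05,[0.003,0.017,0],[0,0,0]],
  [0.05,[0,0.01,0],[0,0,0]],
  [0.05,[0,0.005,0],[0,0,0]],
  [0.05,[0,0.003,0],[0,0,0]],
  [0.05,[0,0,0],[0,0,0]],
  [0.05,[0,0,0],[0,0,0]],
], force=60)

```text
clock: 6.53
tcp_pos: [0.5579, 0.0102, 0.0639]
orientation: [-1.556, -0.253, 0.252]
contact_force: [0.4, 0.1, 0.2]
grip_width: 0.0107
```

```bash
cat >> h.py <<'E'
A=np.radians(18.4);R2=np.array([[np.cos(A),-np.sin(A)],[np.sin(A),np.cos(A)]]);O=np.array([.5941,.0222])
def st():
    o=r.get_obs();print('t',round(o['clock'],2),'tcp stage mm',(1e3*((o['tcp_pos'][:2]-O)@R2)).round(1),'z',round(o['tcp_pos'][2]*1e3,1),'F stage',(o['contact_force'][:2]@R2).round(2),round(o['contact_force'][2],2),'w',round(o['grip_width']*1e3,1), 'tilt',R.from_rotvec(o['orientation']).as_matrix()[2].round(4), 'yaw',round(np.degrees(np.arctan2(*R.from_rotvec(o['orientation']).as_matrix()[[1,0],0])),2))
E
python3 - <<'E'
from h import *
st()
s=r.grab_frame('scene')
cv2.imwrite('pics/s5.png',cv2.resize(cv2.cvtColor(s['image'][210:340,270:430],cv2.COLOR_RGB2BGR),None,fx=4,fy=4,interpolation=cv2.INTER_CUBIC))
st()
E
```

```text
t 6.53 tcp stage mm [-38.1   0. ] z 63.9 F stage [ 0.46 -0.  ] 0.22 w 10.7 tilt [ 8.e-04 -1.e+00 -2.e-04] yaw 18.43
t 6.58 tcp stage mm [-37.9   0. ] z 64.1 F stage [ 0.83 -0.47] -0.93 w 10.8 tilt [ 1.2e-03 -1.0e+00 -2.0e-04] yaw 18.43
```

View pics/s5.png

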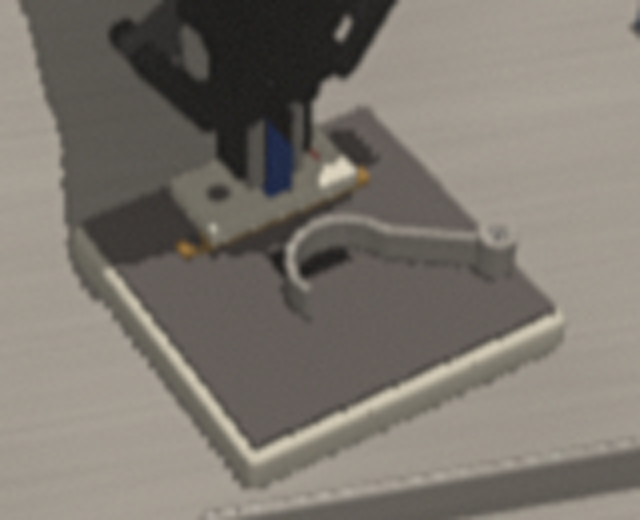

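The cassette hovers above the brass, clear of the nose. I'll lower it 1.5 mm and push the arm back slowly.

Call:
jog_arm([
  [0.05,[0.002,0.0015,0],[0,0,0]],
  [0.05,[0.003,0,0],[0,0,0]],
  [0.05,[0.003,0,0],[0,0,0]],
  [0.05,[0.002,0,0],[0,0,0]],
  [0.05,[0.0015,0,0],[0,0,0]],
  [0.05,[0.0015,0,0],[0,0,0]],
  [0.05,[0.0015,0,0],[0,0,0]],
  [0.05,[0.0015,0,0],[0,0,0]],
  [0.05,[0.0015,0,0],[0,0,0]],
])

```text
clock: 7.33
tcp_pos: [0.5736, 0.0156, 0.0616]
orientation: [-1.556, -0.251, 0.254]
contact_force: [-4.1, -1.7, 1.5]
grip_width: 0.0108
```

```bash
python3 - <<'E'
from h import *
st()
E
```

```text
t 7.33 tcp stage mm [-21.5   0.2] z 61.6 F stage [-4.38 -0.29] 1.53 w 10.8 tilt [-1.7e-03 -1.0e+00  2.0e-04] yaw 18.44
```

Call:
jog_arm([
  [0.05,[0.0015,-0.0005,0],[0,0,0]],
  [0.05,[0.0015,0,0],[0,0,0]],
  [0.05,[0.0015,0,0],[0,0,0]],
  [0.05,[0.0015,0,0],[0,0,0]],
  [0.05,[0.0015,0,0],[0,0,0]],
  [0.05,[0.0015,0,0],[0,0,0]],
  [0.05,[0.0015,0,0],[0,0,0]],
  [0.05,[0.0015,0,0],[0,0,0]],
  [0.05,[0.0015,0,0],[0,0,0]],
  [0.05,[0.0015,0,0],[0,0,0]],
])

```text
clock: 8.17
tcp_pos: [0.5853, 0.0171, 0.0611]
orientation: [-1.559, -0.245, 0.256]
contact_force: [-5.9, -8.0, 0.4]
grip_width: 0.0105
```

Call:
jog_arm([
  [0.05,[0.0015,0,0],[0,0,0]],
  [0.05,[0.0015,0,0],[0,0,0]],
  [0.05,[0.0015,0,0],[0,0,0]],
  [0.05,[0.0015,0,0],[0,0,0]],
  [0.05,[0.0015,0,0],[0,0,0]],
  [0.05,[0.001,0,0],[0,0,0]],
  [0.05,[0,0,0],[0,0,0]],
  [0.05,[0,0,0],[0,0,0]],
])

```text
clock: 8.83
tcp_pos: [0.5939, 0.0203, 0.0612]
orientation: [-1.558, -0.246, 0.255]
contact_force: [-4.8, -6.0, -0.1]
grip_width: 0.0107
```

```bash
python3 - <<'E'
from h import *
import pickle
st()
s=r.grab_frame('scene'); w=r.grab_frame('wrist'); save(w,'w6.png'); pickle.dump(w,open('w6.pkl','wb'))
cv2.imwrite('pics/s6.png',cv2.resize(cv2.cvtColor(s['image'][210:340,270:430],cv2.COLOR_RGB2BGR),None,fx=4,fy=4,interpolation=cv2.INTER_CUBIC))
st()
E
```

```text
t 8.83 tcp stage mm [-0.7 -1.7] z 61.2 F stage [-6.5  -4.18] -0.07 w 10.7 tilt [-0.0061 -1.     -0.0012] yaw 18.31
t 8.93 tcp stage mm [-0.8 -1.7] z 61.2 F stage [-6.5  -4.02] -1.16 w 10.6 tilt [-0.0061 -1.     -0.0011] yaw 18.31
```

View pics/s6.png

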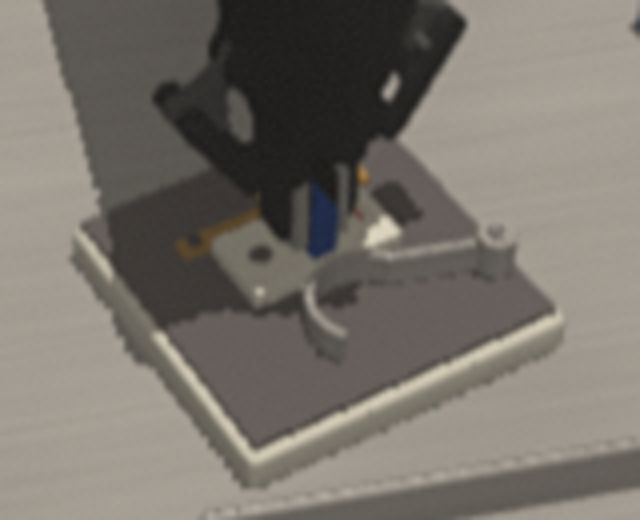

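View pics/w6.png

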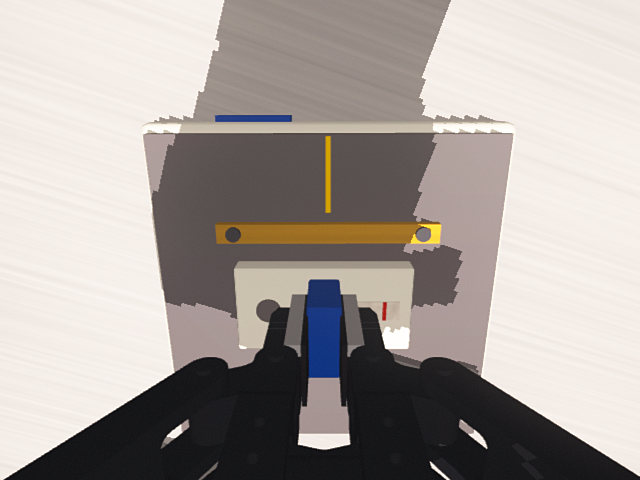

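```bash
python3 - <<'E'
from h import *
import pickle
f=pickle.load(open('w6.pkl','rb'))
S=lambda p,z:1e3*((ray(f,*p,z)[:2]-O)@R2)
for p in [(216,243),(328,243),(440,243)]: print('brass face',S(p,.028).round(1),S(p,.024).round(1))
for p in [(216,223),(328,223),(440,223)]: print('brass back',S(p,.028).round(1))
zb=.0612-.0318
for p in [(236,268),(413,268),(410,348),(240,348)]: print('cass top',S(p,zb+.009).round(1))
for p in [(144,132),(513,132)]: print('stage rim',S(p,.024).round(1))
print('line',S((328,140),.024),S((327.5,210),.024))
cv2.imwrite('pics/crop6.png',cv2.resize(cv2.cvtColor(f['image'][210:360,205:455],cv2.COLOR_RGB2BGR),None,fx=3,fy=3,interpolation=cv2.INTER_CUBIC))
E
```

```text
brass face [-25.5 -45.5] [-24.2 -46.6]
brass face [-25.5  -0.3] [-24.1  -0.3]
brass face [-25.5  44.8] [-24.1  46. ]
brass back [-33.9 -44.8]
brass back [-33.9  -0.3]
brass back [-33.8  44.1]
cass top [-18.9 -35.7]
cass top [-18.8  32.2]
cass top [16.4 33.3]
cass top [ 16.4 -36.4]
stage rim [-68.7 -70.4]
stage rim [-68.7  70. ]
line [-65.72330501  -0.37407818] [-38.16029486  -0.50407341]
```

View pics/crop6.png

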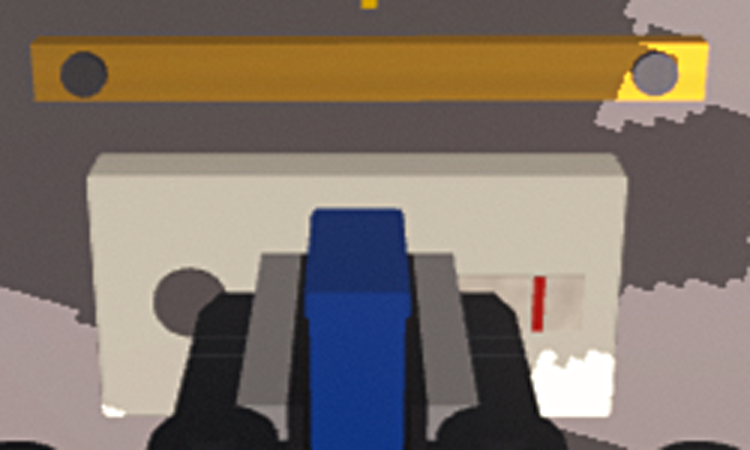

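The brass is parallel to the cassette and about 6.5 mm clear of it. I'll lower slowly now.

Call:
jog_arm([
  [0.05,[0,0.001,0.0005],[0,0,0]],
  [0.05,[0,0.001,0.0005],[0,0,0]],
  [0.05,[0,0.001,0.0005],[0,0,0]],
  [0.05,[0,0.001,0],[0,0,0]],
  [0.05,[0,0,0],[0,0,0]],
  [0.05,[0,0,0],[0,0,0]],
])

```text
clock: 9.43
tcp_pos: [0.594, 0.0227, 0.0577]
orientation: [-1.557, -0.248, 0.255]
contact_force: [-3.5, -3.8, 1.1]
grip_width: 0.0105
```

```bash
python3 - <<'E'
from h import *
st()
E
```

```text
t 9.43 tcp stage mm [0.1 0.5] z 57.7 F stage [-4.52 -2.46] 1.06 w 10.5 tilt [-4.6e-03 -1.0e+00 -5.0e-04] yaw 18.35
```

Call:
jog_arm([
  [0.05,[0,0.0006,0],[0,0,0]],
  [0.05,[0,0.0006,0],[0,0,0]],
  [0.05,[0,0.0004,0],[0,0,0]],
  [0.05,[0,0,0],[0,0,0]],
])

```text
clock: 9.77
tcp_pos: [0.5942, 0.0231, 0.0562]
orientation: [-1.557, -0.248, 0.255]
contact_force: [-5.3, -3.7, 2.2]
grip_width: 0.0112
```

```bash
python3 - <<'E'
from h import *
st()
E
```

```text
t 9.77 tcp stage mm [0.3 0.8] z 56.2 F stage [-6.22 -1.84] 2.18 w 11.2 tilt [-4.2e-03 -1.0e+00 -2.0e-04] yaw 18.36
```

Call:
jog_arm([
  [0.05,[0,0.0004,0],[0,0,0]],
  [0.05,[0,0.0003,0],[0,0,0]],
  [0.05,[0,0,0],[0,0,0]],
])

```text
clock: 10.02
tcp_pos: [0.5942, 0.0231, 0.0559]
orientation: [-1.557, -0.248, 0.255]
contact_force: [-6.0, -3.9, 6.6]
grip_width: 0.0109
```

```bash
python3 - <<'E'
from h import *
st(); s=r.grab_frame('scene')
cv2.imwrite('pics/s7.png',cv2.resize(cv2.cvtColor(s['image'][230:330,280:420],cv2.COLOR_RGB2BGR),None,fx=5,fy=5,interpolation=cv2.INTER_CUBIC)); st()
E
```

```text
t 10.02 tcp stage mm [0.4 0.8] z 55.9 F stage [-6.98 -1.82] 6.64 w 10.9 tilt [-4.e-03 -1.e+00 -1.e-04] yaw 18.36
t 10.07 tcp stage mm [0.4 0.8] z 55.9 F stage [-6.58 -2.01] 6.61 w 10.6 tilt [-4.e-03 -1.e+00 -1.e-04] yaw 18.36
```

View pics/s7.png

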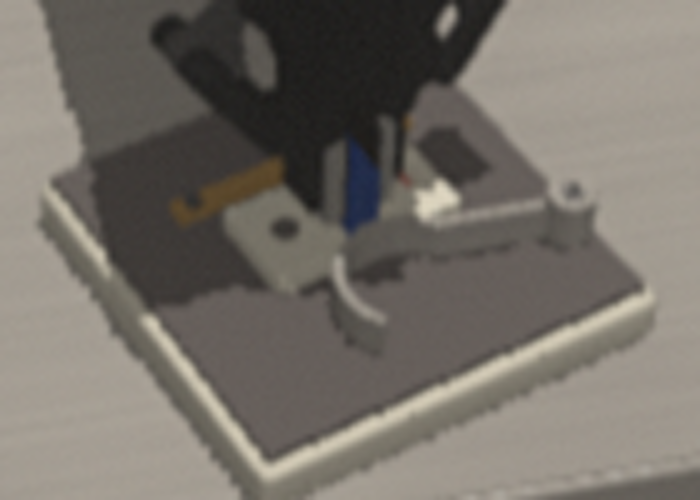

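It touches the stage at the expected height (TCP z 55.9 mm, 6.6 N). I'll relieve the pressure and start easing back.

Call:
jog_arm([
  [0.05,[0,-0.0004,0],[0,0,0]],
  [0.05,[-0.0004,0,0],[0,0,0]],
  [0.05,[-0.0004,0,0],[0,0,0]],
  [0.05,[-0.0004,0,0],[0,0,0]],
  [0.05,[-0.0004,0,0],[0,0,0]],
  [0.05,[-0.0004,0,0],[0,0,0]],
  [0.05,[-0.0004,0,0],[0,0,0]],
  [0.05,[-0.0004,0,0],[0,0,0]],
])

```text
clock: 10.73
tcp_pos: [0.5919, 0.0232, 0.056]
orientation: [-1.556, -0.25, 0.255]
contact_force: [-5.3, -1.2, 1.4]
grip_width: 0.0105
```

```bash
python3 - <<'E'
from h import *
st()
E
```

```text
t 10.73 tcp stage mm [-1.8  1.6] z 56.0 F stage [-5.38  0.57] 1.37 w 10.5 tilt [-3.2e-03 -1.0e+00  4.0e-04] yaw 18.41
```

Call:
jog_arm([
  [0.05,[-0.0004,0,-0.0002],[0,0,0]],
  [0.05,[-0.0004,0,-0.0002],[0,0,0]],
  [0.05,[-0.0004,0,-0.0002],[0,0,0]],
  [0.05,[-0.0004,0,-0.0002],[0,0,0]],
  [0.05,[-0.0004,0,-0.0002],[0,0,0]],
  [0.05,[-0.0004,0,-0.0002],[0,0,0]],
  [0.05,[-0.0004,0,0],[0,0,0]],
])

```text
clock: 11.32
tcp_pos: [0.591, 0.0224, 0.0563]
orientation: [-1.555, -0.253, 0.253]
contact_force: [-3.7, 1.0, -1.1]
grip_width: 0.0104
```

```bash
python3 - <<'E'
from h import *
st()
E
```

```text
t 11.32 tcp stage mm [-2.9  1.2] z 56.3 F stage [-3.22  2.17] -1.08 w 10.4 tilt [-1.e-04 -1.e+00  6.e-04] yaw 18.48
```

Call:
jog_arm([
  [0.05,[-0.0004,0.0002,-0.0001],[0,0,0]],
  [0.05,[-0.0004,0.0001,-0.0001],[0,0,0]],
  [0.05,[-0.0004,0,-0.0001],[0,0,0]],
  [0.05,[-0.0004,0,-0.0001],[0,0,0]],
  [0.05,[-0.0004,0,-0.0001],[0,0,0]],
  [0.05,[-0.0004,0,0],[0,0,0]],
])

```text
clock: 11.82
tcp_pos: [0.589, 0.0206, 0.0561]
orientation: [-1.556, -0.253, 0.253]
contact_force: [-3.8, 1.4, 0.1]
grip_width: 0.0106
```

```bash
python3 - <<'E'
from h import *
import pickle
st(); w=r.grab_frame('wrist'); st()
cv2.imwrite('pics/w8.png',cv2.resize(cv2.cvtColor(w['image'][210:360,205:455],cv2.COLOR_RGB2BGR),None,fx=3,fy=3,interpolation=cv2.INTER_CUBIC))
E
```

```text
t 11.82 tcp stage mm [-5.3  0.1] z 56.1 F stage [-3.14  2.51] 0.1 w 10.6 tilt [ 1.e-04 -1.e+00 -0.e+00] yaw 18.44
t 11.87 tcp stage mm [-5.4  0. ] z 56.1 F stage [-4.31  1.34] -0.12 w 10.9 tilt [ 0. -1. -0.] yaw 18.44
```

View pics/w8.png

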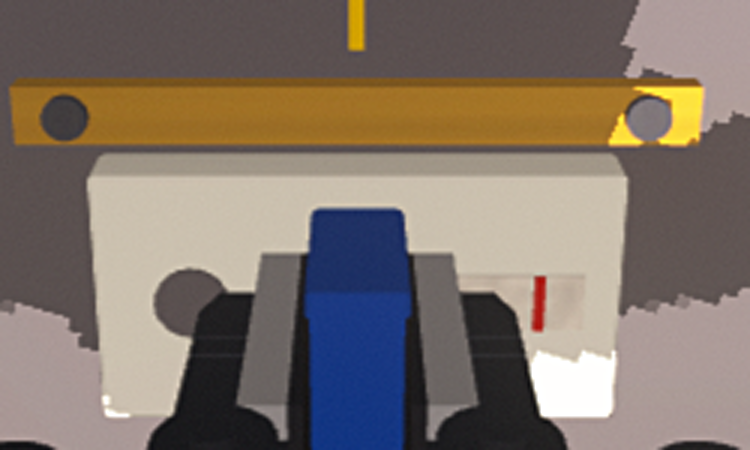

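The remaining gap is about 1–2 mm, and the rib is centred on the yellow line (both at column ~357 of the crop). I'll slow down further.

Call:
jog_arm([
  [0.05,[-0.0002,0,0],[0,0,0]],
  [0.05,[-0.0002,0.0001,0],[0,0,0]],
  [0.05,[-0.0002,0,0],[0,0,0]],
  [0.05,[-0.0002,0,0],[0,0,0]],
  [0.05,[-0.0002,0,0],[0,0,0]],
])

```text
clock: 12.28
tcp_pos: [0.5881, 0.0203, 0.056]
orientation: [-1.556, -0.253, 0.253]
contact_force: [-3.4, 1.4, 0.1]
grip_width: 0.0106
```

```bash
python3 - <<'E'
from h import *
st()
E
```

```text
t 12.28 tcp stage mm [-6.3  0.1] z 56.0 F stage [-2.79  2.44] 0.14 w 10.6 tilt [ 1.e-04 -1.e+00  0.e+00] yaw 18.45
```

Call:
jog_arm([
  [0.05,[-0.0002,0,0],[0,0,0]],
  [0.05,[-0.0002,0,0],[0,0,0]],
  [0.05,[-0.0002,0,0],[0,0,0]],
])

```text
clock: 12.53
tcp_pos: [0.5874, 0.0201, 0.056]
orientation: [-1.556, -0.253, 0.253]
contact_force: [-4.2, 0.2, -0.4]
grip_width: 0.0105
```

```bash
python3 - <<'E'
from h import *
st()
E
```

```text
t 12.53 tcp stage mm [-7.   0.1] z 56.0 F stage [-3.92  1.55] -0.41 w 10.5 tilt [-1.e-04 -1.e+00 -0.e+00] yaw 18.44
```

Call:
jog_arm([
  [0.05,[-0.0002,0,0],[0,0,0]],
  [0.05,[-0.0002,0,0],[0,0,0]],
  [0.05,[-0.0002,0,0],[0,0,0]],
])

```text
clock: 12.78
tcp_pos: [0.5869, 0.0199, 0.056]
orientation: [-1.556, -0.253, 0.253]
contact_force: [-3.7, 1.6, 0.2]
grip_width: 0.0111
```

```bash
python3 - <<'E'
from h import *
st(); w=r.grab_frame('wrist'); st()
cv2.imwrite('pics/w9.png',cv2.resize(cv2.cvtColor(w['image'][240:280,205:455],cv2.COLOR_RGB2BGR),None,fx=3,fy=6,interpolation=cv2.INTER_CUBIC))
E
```

```text
t 12.78 tcp stage mm [-7.6  0.1] z 56.0 F stage [-2.99  2.69] 0.19 w 11.1 tilt [-0. -1.  0.] yaw 18.45
t 12.83 tcp stage mm [-7.6  0.1] z 56.0 F stage [-3.84  1.5 ] -0.17 w 10.7 tilt [-1.e-04 -1.e+00  0.e+00] yaw 18.45
```

View pics/w9.png

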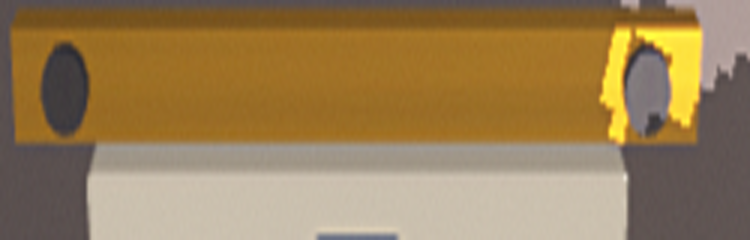

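Call:
jog_arm([
  [0.05,[-0.0002,0,0],[0,0,0]],
  [0.05,[-0.0002,0,0],[0,0,0]],
  [0.05,[0,0,0],[0,0,0]],
])

```text
clock: 13.08
tcp_pos: [0.5868, 0.0199, 0.056]
orientation: [-1.556, -0.253, 0.252]
contact_force: [-3.5, 0.8, -1.4]
grip_width: 0.0103
```

```bash
python3 - <<'E'
from h import *
st()
E
```

```text
t 13.08 tcp stage mm [-7.7  0.1] z 56.0 F stage [-3.09  1.85] -1.42 w 10.3 tilt [ 6.e-04 -1.e+00 -1.e-04] yaw 18.45
```

Call:
jog_arm([
  [0.05,[-0.0002,0,0],[0,0,0]],
  [0.05,[-0.0002,0,0],[0,0,0]],
  [0.05,[0,0,0],[0,0,0]],
])

```text
clock: 13.33
tcp_pos: [0.5867, 0.0199, 0.056]
orientation: [-1.556, -0.254, 0.252]
contact_force: [-0.6, 1.7, -2.9]
grip_width: 0.0107
```

```bash
python3 - <<'E'
from h import *
st()
E
```

```text
t 13.33 tcp stage mm [-7.7  0.1] z 56.0 F stage [-0.04  1.85] -2.91 w 10.7 tilt [ 1.2e-03 -1.0e+00 -2.0e-04] yaw 18.45
```

Contact: x has stalled at TCP -7.7 mm and Fx has gone from about -3.3 to 0 N, so the edge now carries the spring. I'll relieve the -2.9 N vertical pull, then look.

Call:
jog_arm([
  [0.05,[0,0.0002,0],[0,0,0]],
  [0.05,[0,0.0001,0],[0,0,0]],
  [0.05,[0,0,0],[0,0,0]],
])

```text
clock: 13.58
tcp_pos: [0.5867, 0.0199, 0.056]
orientation: [-1.556, -0.254, 0.252]
contact_force: [0.4, 2.9, -0.0]
grip_width: 0.0106
```

```bash
python3 - <<'E'
from h import *
st(); w=r.grab_frame('wrist'); st(); s=r.grab_frame('scene'); st()
a=cv2.resize(cv2.cvtColor(w['image'][240:280,205:455],cv2.COLOR_RGB2BGR),(750,240),interpolation=cv2.INTER_CUBIC)
b=cv2.resize(cv2.cvtColor(s['image'][240:310,280:430],cv2.COLOR_RGB2BGR),(750,350),interpolation=cv2.INTER_CUBIC)
cv2.imwrite('pics/w10.png',np.vstack([a,b]))
E
```

```text
t 13.58 tcp stage mm [-7.7  0.1] z 56.0 F stage [1.28 2.61] -0.02 w 10.6 tilt [ 1.2e-03 -1.0e+00 -1.0e-04] yaw 18.45
t 13.63 tcp stage mm [-7.7  0.1] z 56.0 F stage [-0.08  2.28] -0.53 w 10.8 tilt [ 1.3e-03 -1.0e+00 -1.0e-04] yaw 18.45
t 13.68 tcp stage mm [-7.7  0.1] z 56.0 F stage [0.22 2.86] 0.09 w 10.7 tilt [ 1.3e-03 -1.0e+00 -1.0e-04] yaw 18.45
```

View pics/w10.png

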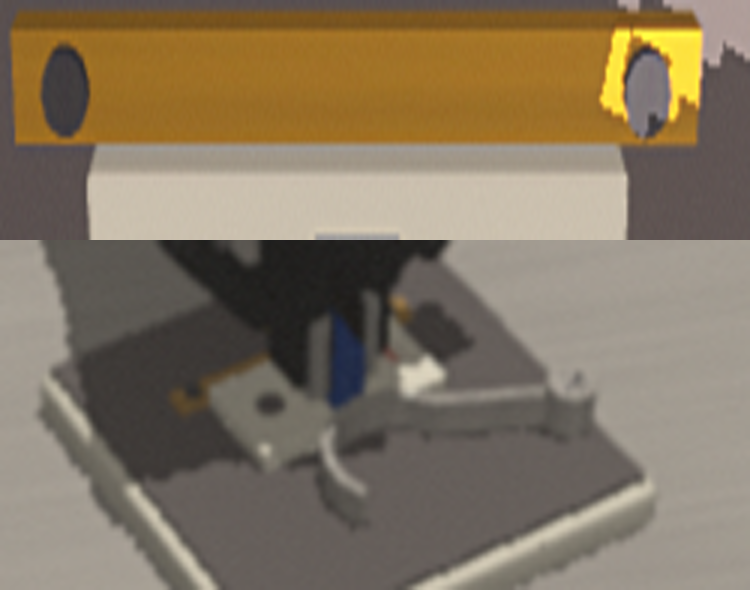

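The cassette is flush along its full length, with the brass border straight at row 143 and Fx at about 0. I'll ease out the residual side force before opening.

Call:
jog_arm([
  [0.05,[0,0,0.0003],[0,0,0]],
  [0.05,[0,0,0.0003],[0,0,0]],
  [0.05,[0,0,0.0002],[0,0,0]],
  [0.05,[0,0,0],[0,0,0]],
], force=30)

```text
clock: 14.02
tcp_pos: [0.5867, 0.0199, 0.056]
orientation: [-1.557, -0.254, 0.251]
contact_force: [1.8, 0.1, 0.6]
grip_width: 0.0108
```

```bash
python3 - <<'E'
from h import *
st()
E
```

```text
t 14.02 tcp stage mm [-7.8  0.2] z 56.0 F stage [ 1.74 -0.51] 0.64 w 10.8 tilt [ 0.0015 -1.     -0.001 ] yaw 18.43
```

Call:
jog_arm([
  [0.16,[0,0,0],[0,0,0]],
  [0.2,[0,0,0],[0,0,0]],
  [0.25,[0,0,0],[0,0,0]],
  [0.35,[0,0,0],[0,0,0]],
  [0.35,[0,0,0],[0,0,0]],
  [0.35,[0,0,0],[0,0,0]],
])

```text
clock: 14.52
tcp_pos: [0.5858, 0.0204, 0.0557]
orientation: [-1.556, -0.252, 0.253]
contact_force: [0.6, -0.0, 1.3]
grip_width: 0.0302
```

```bash
python3 - <<'E'
from h import *
st(); w=r.grab_frame('wrist'); save(w,'w11.png')
E
```

```text
t 14.52 tcp stage mm [-8.4  0.9] z 55.7 F stage [ 0.57 -0.23] 1.29 w 30.2 tilt [-2.e-04 -1.e+00  1.e-04] yaw 18.44
```

View pics/w11.png

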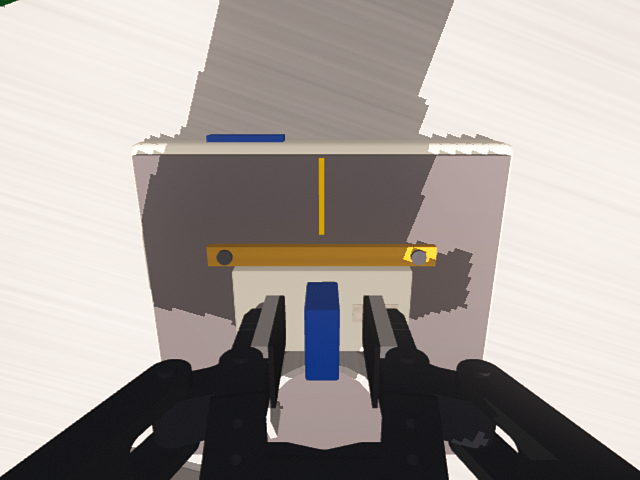

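The jaws are clear on both sides (rib at 305–339, pads at 285 and 365), and the cassette is still against the brass. I'll retreat straight up.

Call:
jog_arm([
  [0.35,[0,-0.004,0],[0,0,0]],
  [0.35,[0,-0.01,0],[0,0,0]],
  [0.35,[0,-0.02,0],[0,0,0]],
  [0.35,[0,-0.03,0],[0,0,0]],
  [0.35,[0,-0.03,0],[0,0,0]],
  [0.35,[0,-0.03,0],[0,0,0]],
  [0.35,[-0.025,-0.02,0],[0,0,0]],
  [0.35,[-0.03,0,0],[0,0,0]],
  [0.35,[-0.03,0,0],[0,0,0]],
  [0.35,[0,0,0],[0,0,0]],
])

```text
clock: 15.4
tcp_pos: [0.4999, -0.009, 0.2002]
orientation: [-1.555, -0.247, 0.253]
contact_force: [-0.7, -0.6, -0.6]
grip_width: 0.0299
```

```bash
python3 - <<'E'
from h import *
import pickle
st(); w=r.grab_frame('wrist'); s=r.grab_frame('scene'); t=r.grab_frame('top'); save(w,'w12.png'); save(s,'s12.png'); save(t,'t12.png')
pickle.dump((w,s,t),open('f12.pkl','wb'))
cv2.imwrite('pics/s12c.png',cv2.resize(cv2.cvtColor(s['image'][230:330,280:420],cv2.COLOR_RGB2BGR),None,fx=5,fy=5,interpolation=cv2.INTER_CUBIC))
E
```

```text
t 15.4 tcp stage mm [-99.2   0.1] z 200.2 F stage [-0.87 -0.36] -0.63 w 29.9 tilt [-0.0033 -1.      0.0015] yaw 18.25
```

View pics/s12c.png

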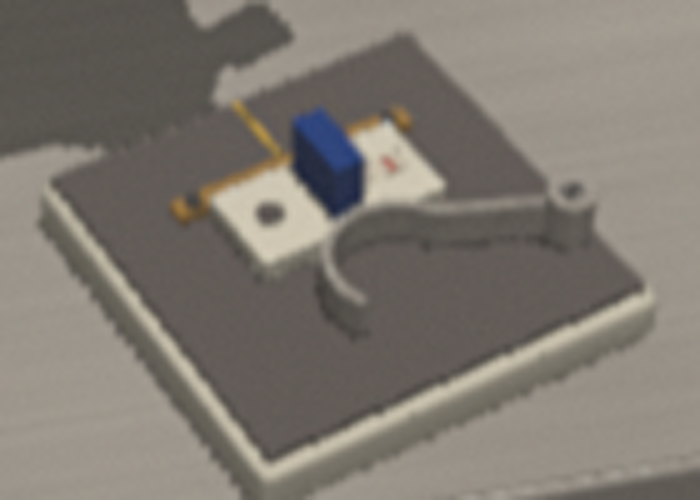

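View pics/w12.png

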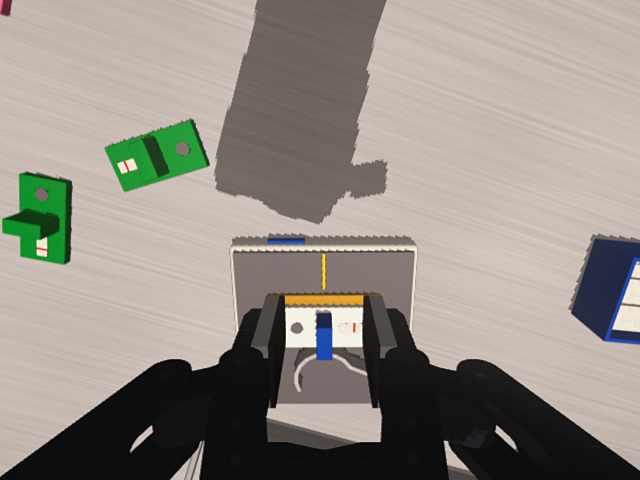

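View pics/s12.png

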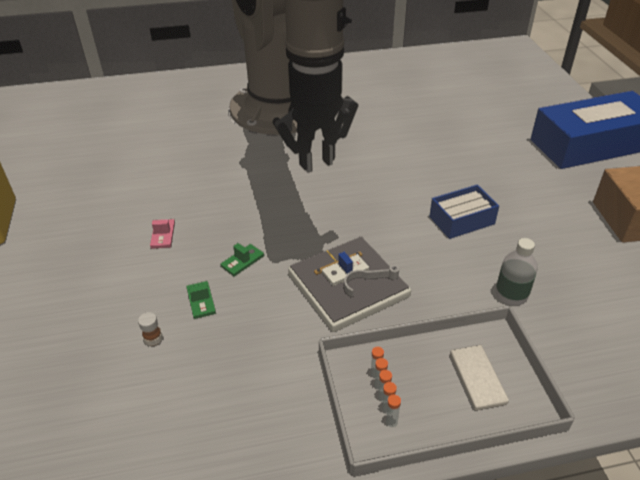

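The cassette lies flush along the brass, held by the nose, with its rib in line with the yellow line (column ~324 in the wrist view). The other things are where they were. I'm handing in.

```bash
python3 - <<'E'
from h import *
st(); print(r.hand_in())
E
```

```text
t 15.55 tcp stage mm [-92.8   0.8] z 200.7 F stage [-0.16  0.66] -0.24 w 29.9 tilt [ 2.e-03 -1.e+00  1.e-04] yaw 18.44
the job is handed in; nothing more can be done
None
```

The white cassette is loaded: it lies flat and centred on the stage, flush against the brass edge, with the sprung arm holding it there. I handed in at 15.6 s of the 48 s allowed.

**What I did:** I gripped the cassette by its rib and used its long side to push the arm back at about 18 mm/s. I set it down, eased it back at 5 mm/s and then about 2.4 mm/s until it met the edge, and only then opened the gripper.
- **Stage contact:** it touched at the expected height. The press peaked at 6.6 N, and I backed it off to about 1–2 N before easing back.
- **Edge contact:** travel stalled and the force along stage x went from about -3.3 N to about 0, so the edge was carrying the spring. I then eased the side force to near zero before letting go.

**Last checks:** the final pictures show the cassette flush along its full length and its rib in line with the yellow line. The nose is against it, the other things look unmoved, and the robot is clear of everything.

**Disagreements:**
- **Edge position:** the cameras gave the brass face at stage x = -25.5 to -27.4 mm. Contact came at about -26 mm, near the middle of that range.
- **Stage rim:** it read 2–6 mm off its nominal position, so I relied on feel for the edge.
- **Sideways force:** the nose's friction pushed sideways by up to about 4 N and shifted the hand up to 2 mm. I corrected this before the cassette reached the edge.

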